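# Step the filter turret of the imaging station to green

### The arm

A 7-joint arm with a two-finger parallel gripper is mounted at the origin on the work surface. World frame = base frame: x ahead of the robot, y to its left, z up, the work surface at z = 0. Lengths are in m, angles in degrees, forces in N, time in s.
With the tool pointing down it reaches from about 0.425 to 0.875 m from the base axis. Payload 4.7 kg.
Tool frame: the origin (TCP) lies at the very end of the fingers, on their centre line; the grasp point (between the pads) lies env.hold_point_z behind it (env.hold_point_z is the distance from the TCP to the grasp point, in m); z points along the fingers, y is the line along which they close (so a half turn about z gives the same grasp; the last joint's range is limited). The gripper opens to 87 mm and grips with 3 to 60 N. Pads are 19 mm wide; open, the fingers measure 117 mm over their backs; the gripper's body (75 mm by 190 mm) begins 51 mm behind the grasp point.
Start: joints at [65.839, 18.392, -4.016, 83.108, 1.295, 78.541, -3.26], TCP at [0.274, -0.589, 0.223] pointing down, gripper open.
Joint ranges: [-163.93, 163.93], [-17.29, 119.83], [-79.2, 71.16], [3.27, 140.29], [-89.18, 269.18], [5.43, 117.66], [-154.24, 154.24]. Speed limits (degrees/s): [147.25, 147.25, 180, 180, 180, 180, 180].

### API

Orientations are given as [roll, pitch, yaw] about the fixed x, y, z axes, in that order (R = Rz(yaw) Ry(pitch) Rx(roll)).
In Python, from cell import env gives the robot as it stands.
- The arm moves only by the shell command python3 -m jog 'ROWS' [FORCE]. ROWS is JSON, a list of rows, each an object with "dp": the shift along the tool's x, y, z in cm, a list of three; "twist": the turn about the tool's z in degrees; "fingers": the opening, from 0 (shut) to 1 (fully open). A call has 1 to 8 rows; each row is the pose to reach, as a shift and turn from the pose commanded when the call began, along the tool's axes at that moment; what a row does not reach only later rows make up. A row lasts 1/8 s, in which the tool goes at most 62.5 mm and 10.7 degrees, less where a joint would pass 70% of its speed; a pose out of reach is approached as far as the arm can. A call with a gripper value outside its range is refused whole. The fingers move at their own pace and stop on an object; FORCE is the grip in N (left out, the last holds). Time passes only in rows, so rows that repeat a pose let the fingers close. It gives the time, the measured TCP pose, the force, the opening and the grip force at its end, in the units of the state.
- env.get_obs(): the state, without advancing time (a new reading comes with each control period).
- env.read_camera(name): name is "scene" or "top" or "wrist"; returns a dict with "pixels" (400x640x3 uint8, blue, green, red), "depth" (400x640 float32, m along the optical axis (not along the pixel's ray), 0 where there is no reading), "fx", "fy", "cx", "cy" (pixels), "rvec" (rotation vector, rad) and "tvec" (3), from world to camera coordinates, as OpenCV has them. Camera axes: x right, y down, z forward; pixel columns grow to the right and rows downward; lengths in m; the calibration is good to about 2 mm. A picture is of the moment at which its call begins.
- env.sign_off(): hands the job in; it is judged then, once.
The state is a dict: "time_s": time; "qpos": joint angles; "joint_velocities": joint speeds; "effort": joint torques, N m; "tool_pos": TCP position; "tool_rot": TCP orientation; "force": force on the tool from outside, world axes, zero at the start; "wrist_torque": the same for the moment, N m; "grip_width": finger opening in m; "grasp_force": force on a finger pad.
Only numpy, scipy, OpenCV 4.12 (cv2) and the standard library are available. Lean on these libraries where they do the work, as an engineer would, in place of code of your own. Each camera call takes 0.05 s, during which the arm holds its last target. There are 200 camera calls.

### The job

Step the filter turret of the black imaging station round to the green filter: push its rim tabs gently with a fingertip, either way round, until the green filter has clicked in under the lens, then take the hand away. Only push the tabs, do not grip them; keep off the filter glasses, do not bump the camera, and leave the sample coupon, the vial, the bottle and the mouse where they are.

Things in the scene. Friction and masses are not known exactly. Their poses are not given: they have to be found in the camera images.
- turret_hub (a point): Centre of the filter turret on its upright axle, at tab mid-height, 125 mm above the bench. Axes fixed in the station: z up, +x towards lens and column; on the -x side the tabs are free. Turret: aluminium disc 110 mm across, 9 mm thick, centred here, turns both ways. Outside its rim on the -x side nothing stands from the base plate (90 mm below) to the open air above.
- turret (a joint): Turning of the turret, rad, anticlockwise from above positive, no stops. 0 or any full turn: green under the lens. A spring detent holds it at each multiple of 1.047 (60 deg); past half-way it snaps on. At the start another filter is under the lens, e.g. at 1.047 green is one clockwise step short of it. Tabs stand at this angle plus multiples of 1.047 from turret_hub's +x.
- green_filter (a point): Centre of the green filter glass at the disc's top face, 38 mm from the axle; moves with the turret. The six filters are 23 mm across, 60 deg apart: green, white, red, blue, yellow, violet, anticlockwise from above.
- green_tab (a point): Middle of the outer end of the green-capped tab, 82 mm from the axle, in line with the green filter; moves with the turret. Six such aluminium tabs stick straight out of the rim, one beside each filter and capped in its colour: 8 mm wide, 9 mm thick, reaching from 55 to 82 mm from the axle. About 2 N on a tab steps the turret.
- light_path (a point): Point on the light path under the lens, at the height of the disc's top face, fixed in the station, 38 mm from the axle towards the column. The green filter's centre belongs here.
- filters: The six filter glasses in dark rings of 27 mm that stand 3.5 to 4.5 mm proud of the disc's top; origin on the axle at tab mid-height. Not to be touched.
- camera: Upright black lens (37 mm across, from 156 mm above the bench up) with a 44 mm square camera on top (to 325 mm above the bench), on the light path; the origin is at bench level below the lens. Not to be bumped.
- station: Black imaging station, fixed, column to the robot's left (+x of its axes points about to world +y). Base 280 by 240 mm, top 35 mm above the bench; column 50 by 60 mm, 365 mm high, 105 mm along +x; axle at x = -45 mm, light path at x = -7 mm. A plate 26 mm wide runs over the disc from column to axle, 148 to 155 mm above the bench, ending 14 mm past the axle. Origin: bench under plate centre.
- coupon: Polished steel sample disc 25 mm across, 6 mm thick, lying loose on the stage under the lens; origin at the centre of its underside.
- vial: Small amber vial with white cap, 24 mm across and 45 mm high, standing loose on a free corner of the base plate; origin at the centre of its underside.
- bottle: White bottle with blue cap, 60 mm across and 150 mm high, standing loose on the bench to one side of the station; origin at the centre of its underside.
- mouse: Black computer mouse, 98 by 56 by 30 mm, loose on the bench to one side of the station; origin at the centre of its underside.

How it is judged:
By the outcome, as a careful person would: the job done as asked, in the order asked, and still so for the second after the job is handed in, with the robot touching nothing.
It also fails if it takes over 61 s, if anything falls off the work surface, if the arm or the gripper's body presses on something with over 40 N, if the wrist force passes 120 N, or if a joint passes its speed limit or range.

## Working session

There is one attempt and no reset: what is moved stays moved. The work goes in short steps, Python scripts to look and compute and a shell command to move; the robot and the scene stay as the last step left them, time stands still between calls to the robot, and variables do not carry over. Pictures are saved under pics/ and viewed, at most 10 in all, crops included, and the job is handed in when it is done.

```bash
mkdir -p pics; python3 - <<'E'
from cell import env
import cv2,numpy as np,pickle
o=env.get_obs();print(o['time_s'],o['tool_pos'],o['tool_rot'],o['grip_width'],env.hold_point_z)
for n in('scene','top'):
    c=env.read_camera(n);pickle.dump(c,open(f'{n}.pkl','wb'));cv2.imwrite(f'pics/{n}0.png',c['pixels'])
    R=cv2.Rodrigues(np.array(c['rvec'],float))[0];print(n,-R.T@np.array(c['tvec']).ravel(),R[2],c['fx'])
E
```

```text
0.0 [ 0.27407378 -0.58879188  0.22147769] [-1.79892333e+02  7.24722973e-03  2.49689016e+01] 0.08701667491949698 0.0187
scene [ 1.03460123 -0.51459964  0.63671814] [-0.48945025  0.64583241 -0.58595133] 434.5254171227948
top [0.48014355 0.05780043 1.01073874] [ 0.10091728  0.00663219 -0.99487271] 430.79870109396626
```

View pics/top0.png

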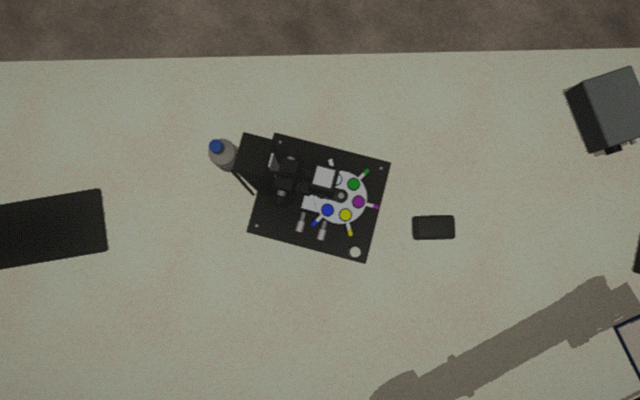

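View pics/scene0.png

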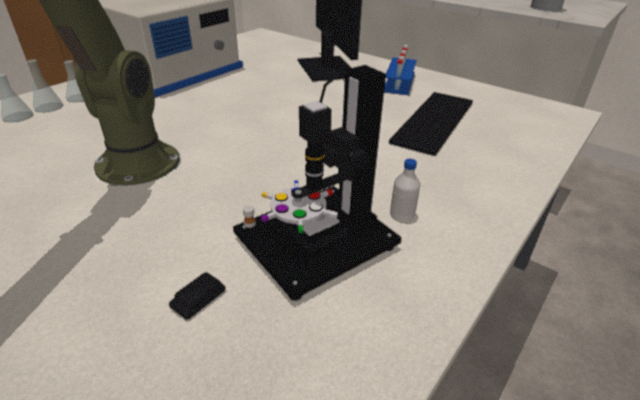

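The top view shows the turret at about (343,197). The lens is on its left, violet points right (358,202), green is upper right (353,184), yellow is below (346,215) and blue is lower left (327,210). Red is under the lens, so green is two anticlockwise steps away. The vial is at (355,252).

```bash
cat > h.py <<'E'
import cv2,numpy as np
from scipy.optimize import least_squares
ANG=dict(green=0,white=60,red=120,blue=180,yellow=240,violet=300)
HUE=dict(green=(45,80),blue=(108,130),yellow=(20,36),violet=(135,165))
def cam(c):
    R=cv2.Rodrigues(np.array(c['rvec'],float))[0];return R,-R.T@np.array(c['tvec'],float).ravel()
def ray(c,u,v,z):
    R,o=cam(c);d=R.T@np.array([(u-c['cx'])/c['fx'],(v-c['cy'])/c['fy'],1]);return o+d*(z-o[2])/d[2]
def proj(c,p):
    return cv2.projectPoints(np.array([p],float),np.array(c['rvec'],float),np.array(c['tvec'],float),np.array([[c['fx'],0,c['cx']],[0,c['fy'],c['cy']],[0,0,1]]),None)[0].ravel()
def blobs(c,roi,amin=6,sat=90):
    x0,y0,x1,y1=roi;im=c['pixels'][y0:y1,x0:x1];hsv=cv2.cvtColor(im,cv2.COLOR_BGR2HSV);out=[]
    for k,(a,b) in HUE.items():
        m=cv2.inRange(hsv,(a,sat,50),(b,255,255))
        n,l,s,ce=cv2.connectedComponentsWithStats(m)
        for i in range(1,n):
            if s[i,4]>=amin: out.append((k,ce[i]+[x0,y0],int(s[i,4])))
    return out
def fit(c,bl,rmax=.1):
    """filters = biggest blob per colour, caps = second; fit hub xy and green's world angle"""
    obs=[]
    for k in HUE:
        s=sorted([b for b in bl if b[0]==k],key=lambda b:-b[2])[:2]
        for j,b in enumerate(s): obs.append((k,.038 if j==0 else .079,ray(c,*b[1],.1335 if j==0 else .1295)[:2]))
    def res(p): return np.concatenate([o[2]-p[:2]-o[1]*np.array([np.cos(p[2]+np.radians(ANG[o[0]])),np.sin(p[2]+np.radians(ANG[o[0]]))]) for o in obs])
    m=np.mean([o[2] for o in obs],0);g=[o for o in obs if o[0]=='green'][0][2]-m
    r=least_squares(res,[*m,np.arctan2(g[1],g[0])],loss='soft_l1',f_scale=.003);return r.x,[(o[0],o[1],np.round(e*1000,1)) for o,e in zip(obs,res(r.x).reshape(-1,2))]
E
python3 - <<'E'
import pickle;from h import *
c=pickle.load(open('top.pkl','rb'));bl=blobs(c,(290,150,390,245))
for b in bl:print(b)
x,e=fit(c,bl);print(x[:2],np.degrees(x[2]));print(*e,sep='\n')
for u,v in((300,225),(322,232),(255,150),(285,165),(282,192),(355,252),(315,190)):
    Z=c['depth'][v,u];R,o=cam(c);d=R.T@np.array([(u-c['cx'])/c['fx'],(v-c['cy'])/c['fy'],1]);print(u,v,np.round(o+d*Z,3))
E
```

```text
('green', array([366., 171.]), 31)
('green', array([353.10891089, 183.55445545]), 101)
('blue', array([327.01904762, 209.55238095]), 105)
('blue', array([313.60526316, 222.89473684]), 38)
('yellow', array([345.        , 214.39622642]), 106)
('yellow', array([349.8  , 232.525]), 40)
('violet', array([358.06930693, 201.25742574]), 101)
('violet', array([375.7037037 , 206.48148148]), 27)
[0.58281179 0.01005715] -46.23264353399118
('green', 0.038, array([-0.4, -0.3]))
('green', 0.079, array([-2.4,  1.6]))
('blue', 0.038, array([-0.4, -0.5]))
('blue', 0.079, array([ 1.4, -2.2]))
('yellow', 0.038, array([-0.4, -0.5]))
('yellow', 0.079, array([2.5, 0.2]))
('violet', 0.038, array([-0.2, -0.4]))
('violet', 0.079, array([0.2, 2.7]))
300 225 [0.529 0.095 0.07 ]
322 232 [0.513 0.047 0.049]
255 150 [0.63  0.151 0.363]
285 165 [0.628 0.113 0.25 ]
282 192 [0.583 0.122 0.222]
355 252 [ 0.468 -0.023  0.078]
315 190 [0.574 0.06  0.305]
```

```bash
python3 -m jog '[{"dp":[2,-1.5,0],"twist":-4,"fingers":0},{"dp":[6,-5,0],"twist":-10,"fingers":0},{"dp":[10,-8,0],"twist":-18,"fingers":0},{"dp":[14,-11.5,0],"twist":-26,"fingers":0},{"dp":[18,-15,0],"twist":-34,"fingers":0},{"dp":[21,-17.5,0],"twist":-42,"fingers":0},{"dp":[22,-18,0],"twist":-49,"fingers":0},{"dp":[22,-18,0],"twist":-49,"fingers":0}]' 10
cat > go.py <<'E'
# target in station frame rel. hub (mm) + z -> dp in tool axes (cm)
import sys;from cell import env;import numpy as np
from scipy.spatial.transform import Rotation as Ro
x,y,z=map(float,sys.argv[1:4]);H=np.array([.583,.010]);a=np.radians(73.8)
ex=np.array([np.cos(a),np.sin(a)]);ey=np.array([-ex[1],ex[0]])
o=env.get_obs();p=np.array(o['tool_pos']);R=Ro.from_euler('xyz',o['tool_rot'],degrees=True).as_matrix()
t=np.append(H+ex*x/1e3+ey*y/1e3,z/1e3);d=p[:2]-H
print('now',np.round([d@ex*1e3,d@ey*1e3,p[2]*1e3],1),'yaw err',o['tool_rot'][2]-73.8,'dp cm',np.round(R.T@(t-p)*100,2),'F',np.round(o['force'],1),'t',o['time_s'],o['grip_width'])
E
python3 go.py -120 36 200
```

```text
time_s: 1.1
tool_pos: [0.3983, -0.3322, 0.2224]
tool_rot: [-180.0, -0.0, 74.0]
force: [-0.4, 0.4, 1.4]
grip_width: 0.015
grasp_force: 0.0
now [-380.1   81.9  222.4] yaw err 0.23149139537761698 dp cm [25.99  4.7   2.24] F [-0.4  0.4  1.4] t 1.1 0.015041438964366265
```

```bash
python3 -m jog '[{"dp":[3,0.5,0],"twist":0,"fingers":0},{"dp":[7,1.2,0],"twist":0,"fingers":0},{"dp":[12,2,0.5],"twist":0,"fingers":0},{"dp":[17,3,1],"twist":0,"fingers":0},{"dp":[21,3.8,1.5],"twist":0,"fingers":0},{"dp":[24.5,4.4,2],"twist":0,"fingers":0},{"dp":[26,4.7,2.2],"twist":0,"fingers":0},{"dp":[26,4.7,2.2],"twist":0,"fingers":0}]'
python3 go.py -120 36 114
python3 - <<'E'
from h import *;from cell import env;import pickle
c=env.read_camera('wrist');pickle.dump(c,open('w.pkl','wb'));cv2.imwrite('pics/w1.png',c['pixels'])
bl=blobs(c,(0,0,640,400),60);
for b in bl:print(b[0],b[1].round(),b[2],ray(c,*b[1],.132)[:2].round(4))
E
```

```text
time_s: 2.1
tool_pos: [0.5147, -0.0968, 0.2002]
tool_rot: [-180.0, 0.0, 73.9]
force: [-0.1, -0.3, -0.3]
grip_width: 0.0005
grasp_force: 0.0
now [-121.6   35.8  200.2] yaw err 0.1392045040747263 dp cm [ 0.16 -0.01  8.62] F [-0.1 -0.3 -0.3] t 2.1 0.0004612495376771391
green [416.  69.] 1007 [ 0.6082 -0.0179]
green [457.  98.] 275 [ 0.6328 -0.0458]
blue [323.  12.] 890 [0.5547 0.0346]
yellow [323.  69.] 1018 [5.448e-01 4.000e-04]
yellow [278.  98.] 298 [ 0.5078 -0.0094]
yellow [303. 263.] 277 [ 0.4875 -0.1401]
yellow [337. 262.] 265 [ 0.5148 -0.1476]
yellow [299. 308.] 4725 [ 0.472  -0.1806]
violet [368.  97.] 923 [ 0.5712 -0.027 ]
violet [365. 149.] 194 [ 0.56   -0.0627]
```

View pics/w1.png

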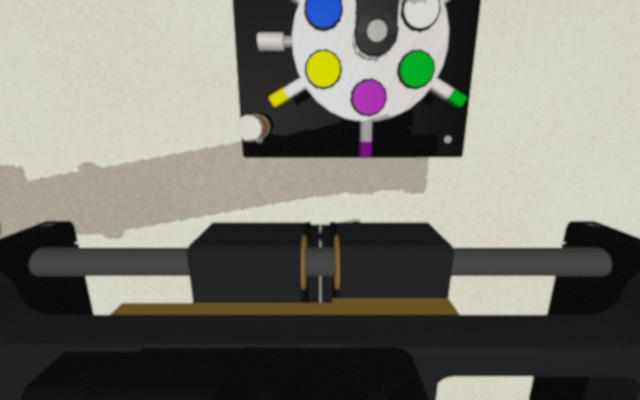

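The wrist view shows the turret ahead: violet tab end at (365,149), yellow cap (278,98), green cap (457,98). This agrees with the top view to about 1 mm. The shut fingers are at the bottom, around (320,260), and I need to check the size of their tips.

```bash
python3 - <<'E'
import pickle;from h import *;from cell import env
c=pickle.load(open('w.pkl','rb'));p=np.array(env.get_obs()['tool_pos']);a=np.radians(73.9);tx=np.array([np.cos(a),np.sin(a),0]);ty=np.array([np.sin(a),-np.cos(a),0])
for q in(p,p+.0095*tx,p+.0095*tx+.015*ty,p+.0095*tx-.015*ty):print(proj(c,q).round())
for v in(228,236,262):
  for u in(200,250,305,318,337,400,445):
    R,o=cam(c);d=R.T@np.array([(u-c['cx'])/c['fx'],(v-c['cy'])/c['fy'],1]);w=o+d*c['depth'][v,u]-p;print((u,v),np.round([w@tx*1e3,w@ty*1e3,w[2]*1e3]),end=' ')
  print()
E
python3 -m jog '[{"dp":[0,0,1],"twist":0},{"dp":[0,0,2.5],"twist":0},{"dp":[0,0,4],"twist":0},{"dp":[0,0,5.5],"twist":0},{"dp":[0,0,7],"twist":0},{"dp":[0,0,8.2],"twist":0},{"dp":[0,0,8.6],"twist":0},{"dp":[0,0,8.6],"twist":0}]'; python3 go.py -69 36 114
```

```text
[320. 243.]
[320. 227.]
[346. 227.]
[294. 227.]
(200, 228) [ -68. -153. -201.] (250, 228) [ 40. -20.  81.] (305, 228) [13. -8. 12.] (318, 228) [12. -1.  8.] (337, 228) [39.  5. 80.] (400, 228) [40. 23. 81.] (445, 228) [ -68.  159. -201.] 
(200, 236) [ 40. -32.  86.] (250, 236) [ 40. -19.  87.] (305, 236) [38. -4. 82.] (318, 236) [12. -1. 19.] (337, 236) [39.  5. 84.] (400, 236) [40. 21. 87.] (445, 236) [ -79.  160. -200.] 
(200, 262) [ 36. -30.  94.] (250, 262) [ 36. -17.  95.] (305, 262) [33. -4. 88.] (318, 262) [33. -1. 87.] (337, 262) [34.  4. 91.] (400, 262) [36. 20. 94.] (445, 262) [36. 31. 94.] 
now [-122.8   35.8  200.4] yaw err 0.050688136208719925 dp cm [ 5.39 -0.02  8.63] F [-0.  -1.1 -0.7] t 2.15 0.0005414616951710056validation failed for argument at $[0]...
```

```bash
python3 -m jog '[{"dp":[0,0,1],"twist":0,"fingers":0},{"dp":[0,0,2.5],"twist":0,"fingers":0},{"dp":[0,0,4],"twist":0,"fingers":0},{"dp":[0,0,5.5],"twist":0,"fingers":0},{"dp":[0,0,7],"twist":0,"fingers":0},{"dp":[0,0,8.2],"twist":0,"fingers":0},{"dp":[0,0,8.6],"twist":0,"fingers":0},{"dp":[0,0,8.6],"twist":0,"fingers":0}]'; python3 go.py -71 36 114
```

```text
time_s: 3.15
tool_pos: [0.5148, -0.0963, 0.1144]
tool_rot: [-180.0, 0.0, 74.0]
force: [-0.8, 0.2, 0.5]
grip_width: 0.0002
grasp_force: 0.0
now [-121.1   35.8  114.4] yaw err 0.18081290251527093 dp cm [ 5.01 -0.    0.04] F [-0.8  0.2  0.5] t 3.15 0.0002410358017713748
```

```bash
python3 -m jog '[{"dp":[0.6,0,0],"twist":0,"fingers":0},{"dp":[1.5,0,0],"twist":0,"fingers":0},{"dp":[2.4,0,0],"twist":0,"fingers":0},{"dp":[3.3,0,0],"twist":0,"fingers":0},{"dp":[4.2,0,0],"twist":0,"fingers":0},{"dp":[4.8,0,0],"twist":0,"fingers":0},{"dp":[5,0,0],"twist":0,"fingers":0},{"dp":[5,0,0],"twist":0,"fingers":0}]'; python3 go.py -71 0 114
python3 -m jog '[{"dp":[0,0.3,0],"twist":0,"fingers":0},{"dp":[0,0.8,0],"twist":0,"fingers":0},{"dp":[0,1.3,0],"twist":0,"fingers":0},{"dp":[0,1.8,0],"twist":0,"fingers":0},{"dp":[0,2.3,0],"twist":0,"fingers":0},{"dp":[0,2.8,0],"twist":0,"fingers":0},{"dp":[0,3.3,0],"twist":0,"fingers":0},{"dp":[0,3.6,0],"twist":0,"fingers":0}]'; python3 go.py -71 -25 114
```

```text
time_s: 4.15
tool_pos: [0.5286, -0.0483, 0.1145]
tool_rot: [-180.0, 0.0, 74.0]
force: [-0.0, 0.2, -0.1]
grip_width: 0.0004
grasp_force: 0.0
now [-71.2  36.  114.5] yaw err 0.16968180481390505 dp cm [0.01 3.6  0.05] F [-0.   0.2 -0.1] t 4.15 0.00038775579456753253
time_s: 5.15
tool_pos: [0.5634, -0.0578, 0.1144]
tool_rot: [-180.0, -0.0, 74.0]
force: [-1.4, 1.2, -0.1]
grip_width: 0.0007
grasp_force: 0.8
now [-7.060e+01 -1.000e-01  1.144e+02] yaw err 0.18779136344930691 dp cm [-0.05  2.49  0.03] F [-1.4  1.2 -0.1] t 5.15 0.0006956669092482901
```

```bash
python3 - <<'E'
from h import *;from cell import env
c=env.read_camera('wrist');cv2.imwrite('pics/w2.png',c['pixels'][:260])
for b in blobs(c,(0,0,640,220),60):print(b[0],b[1].round(),b[2],ray(c,*b[1],.132)[:2].round(4))
E
```

```text
green [396. 139.] 2156 [ 0.6141 -0.0109]
green [466. 161.] 411 [ 0.6441 -0.0303]
blue [158.  67.] 533 [0.5192 0.0492]
blue [236.  90.] 2440 [0.5492 0.0302]
yellow [260. 172.] 2035 [ 0.5476 -0.0082]
yellow [212. 215.] 197 [ 0.5173 -0.0222]
violet [336. 194.] 1857 [ 0.58   -0.0288]
```

View pics/w2.png

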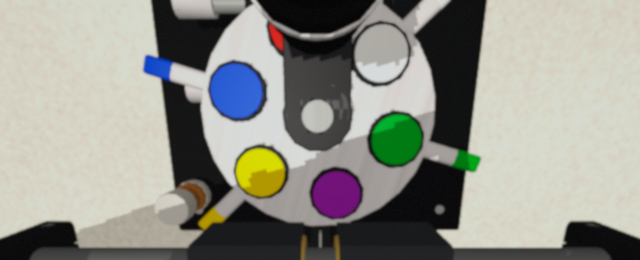

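The view shows red moving out from under the lens at (277,38) and the green filter at (396,139). The turret has turned about 12° the right way, so I keep pushing.

```bash
python3 -m jog '[{"dp":[0,0.4,0],"twist":0,"fingers":0},{"dp":[0,0.8,0],"twist":0,"fingers":0},{"dp":[0,1.2,0],"twist":0,"fingers":0},{"dp":[0,1.6,0],"twist":0,"fingers":0},{"dp":[0,2.0,0],"twist":0,"fingers":0},{"dp":[0,2.4,0],"twist":0,"fingers":0},{"dp":[0,2.7,0],"twist":0,"fingers":0},{"dp":[0,2.7,0],"twist":0,"fingers":0}]'; python3 go.py -121 -27 114
python3 - <<'E'
from h import *;from cell import env
c=env.read_camera('wrist')
bl=blobs(c,(0,0,640,220),60)
for b in bl:
  q=ray(c,*b[1],.1335)[:2]-[.583,.010];print(b[0],b[2],np.hypot(*q).round(4),np.degrees(np.arctan2(q[1],q[0])).round(1)-73.8)
E
```

```text
time_s: 6.2
tool_pos: [0.5894, -0.0658, 0.1146]
tool_rot: [180.0, -0.0, 74.0]
force: [0.6, -0.2, 0.1]
grip_width: 0.0001
grasp_force: 0.0
now [-71.  -27.3 114.6] yaw err 0.16379197364699394 dp cm [-5.   -0.04  0.05] F [ 0.6 -0.2  0.1] t 6.2 5.5923081018814636e-05
green 648 0.0732 -70.5
green 2454 0.0366 -70.2
blue 2162 0.0393 -249.39999999999998
blue 366 0.0743 -249.2
yellow 1920 0.039 -191.39999999999998
violet 1995 0.0376 -132.0
violet 366 0.0734 -130.0
```

It has snapped past halfway and is settling. I back out, return to the start side and check.

```bash
python3 -m jog '[{"dp":[-0.6,0,0],"twist":0,"fingers":0},{"dp":[-1.6,0,0],"twist":0,"fingers":0},{"dp":[-2.7,0,0],"twist":0,"fingers":0},{"dp":[-3.8,0,0],"twist":0,"fingers":0},{"dp":[-4.7,0,0],"twist":0,"fingers":0},{"dp":[-5,0,0],"twist":0,"fingers":0},{"dp":[-5,0,0],"twist":0,"fingers":0}]'
python3 -m jog '[{"dp":[0,-0.6,0],"twist":0,"fingers":0},{"dp":[0,-1.8,0],"twist":0,"fingers":0},{"dp":[0,-3,0],"twist":0,"fingers":0},{"dp":[0,-4.2,0],"twist":0,"fingers":0},{"dp":[0,-5.4,0],"twist":0,"fingers":0},{"dp":[0,-6.1,0],"twist":0,"fingers":0},{"dp":[0,-6.3,0],"twist":0,"fingers":0},{"dp":[0,-6.3,0],"twist":0,"fingers":0}]'
python3 go.py -71 36 114
python3 - <<'E'
from h import *;from cell import env
c=env.read_camera('wrist')
for b in blobs(c,(0,0,640,220),60):
  q=ray(c,*b[1],.1335)[:2]-[.583,.010];print(b[0],b[2],np.hypot(*q).round(4),np.degrees(np.arctan2(q[1],q[0])).round(1)-73.8)
E
```

```text
time_s: 7.12
tool_pos: [0.5753, -0.1138, 0.1146]
tool_rot: [180.0, -0.0, 74.0]
force: [0.3, 0.2, 0.2]
grip_width: 0.0005
grasp_force: 0.0
time_s: 8.12
tool_pos: [0.515, -0.0964, 0.1146]
tool_rot: [180.0, 0.0, 74.0]
force: [-0.2, -0.4, -0.4]
grip_width: 0.0006
grasp_force: 0.0
now [-121.2   35.6  114.6] yaw err 0.16097941428751028 dp cm [ 5.02 -0.02  0.06] F [-0.2 -0.4 -0.4] t 8.125 0.0005598053219619763
blue 2746 0.0394 -239.7
blue 676 0.0771 -238.7
yellow 2502 0.0388 -181.6
yellow 529 0.0756 -182.0
violet 2704 0.0373 -121.5
violet 563 0.0723 -123.4
```

One step is done: yellow is at 180° and violet at 240°. I repeat the same push for the second.

```bash
python3 -m jog '[{"dp":[0.6,0,0],"twist":0,"fingers":0},{"dp":[1.5,0,0],"twist":0,"fingers":0},{"dp":[2.4,0,0],"twist":0,"fingers":0},{"dp":[3.3,0,0],"twist":0,"fingers":0},{"dp":[4.2,0,0],"twist":0,"fingers":0},{"dp":[4.8,0,0],"twist":0,"fingers":0},{"dp":[5,0,0],"twist":0,"fingers":0},{"dp":[5,0,0],"twist":0,"fingers":0}]'
python3 -m jog '[{"dp":[0,0.3,0],"twist":0,"fingers":0},{"dp":[0,0.8,0],"twist":0,"fingers":0},{"dp":[0,1.3,0],"twist":0,"fingers":0},{"dp":[0,1.8,0],"twist":0,"fingers":0},{"dp":[0,2.3,0],"twist":0,"fingers":0},{"dp":[0,2.8,0],"twist":0,"fingers":0},{"dp":[0,3.3,0],"twist":0,"fingers":0},{"dp":[0,3.6,0],"twist":0,"fingers":0}]'
python3 -m jog '[{"dp":[0,0.4,0],"twist":0,"fingers":0},{"dp":[0,0.8,0],"twist":0,"fingers":0},{"dp":[0,1.2,0],"twist":0,"fingers":0},{"dp":[0,1.6,0],"twist":0,"fingers":0},{"dp":[0,2.0,0],"twist":0,"fingers":0},{"dp":[0,2.4,0],"twist":0,"fingers":0},{"dp":[0,2.7,0],"twist":0,"fingers":0},{"dp":[0,2.7,0],"twist":0,"fingers":0}]'
python3 go.py -121 -27 114
python3 - <<'E'
from h import *;from cell import env
c=env.read_camera('wrist')
for b in blobs(c,(0,0,640,220),60):
  q=ray(c,*b[1],.1335)[:2]-[.583,.010];print(b[0],b[2],np.hypot(*q).round(4),np.degrees(np.arctan2(q[1],q[0])).round(1)-73.8)
E
```

```text
time_s: 9.18
tool_pos: [0.5286, -0.0483, 0.1145]
tool_rot: [-180.0, 0.0, 74.0]
force: [-0.5, 0.1, 0.1]
grip_width: 0.0003
grasp_force: 0.0
time_s: 10.18
tool_pos: [0.5635, -0.0578, 0.1143]
tool_rot: [-180.0, -0.0, 74.0]
force: [-1.0, 1.0, 0.3]
grip_width: 0.0004
grasp_force: 0.8
time_s: 11.18
tool_pos: [0.5894, -0.0658, 0.1145]
tool_rot: [180.0, -0.0, 74.0]
force: [-0.4, 0.4, 0.1]
grip_width: 0.0009
grasp_force: 0.0
now [-71.  -27.3 114.5] yaw err 0.1617787979367904 dp cm [-5.   -0.04  0.05] F [-0.4  0.4  0.1] t 11.175 0.0009293878307439487
green 623 0.0376 -20.599999999999994
blue 1892 0.0389 -191.39999999999998
yellow 2058 0.0376 -131.9
yellow 410 0.0731 -129.9
violet 643 0.0732 -70.5
violet 2441 0.0367 -70.2
```

Second step snapping. I back off, rise clear and check.

```bash
python3 -m jog '[{"dp":[-0.6,0,0],"twist":0,"fingers":0},{"dp":[-1.6,0,0],"twist":0,"fingers":0},{"dp":[-2.7,0,0],"twist":0,"fingers":0},{"dp":[-3.8,0,0],"twist":0,"fingers":0},{"dp":[-5,0,0],"twist":0,"fingers":0},{"dp":[-6,0,0],"twist":0,"fingers":0},{"dp":[-7,0,0],"twist":0,"fingers":0},{"dp":[-7,0,0],"twist":0,"fingers":0}]'
python3 -m jog '[{"dp":[0,0,-1],"twist":0,"fingers":0},{"dp":[-1,0,-3],"twist":0,"fingers":0},{"dp":[-3,0,-5],"twist":0,"fingers":0},{"dp":[-5,0,-7],"twist":0,"fingers":0},{"dp":[-7,0,-8.5],"twist":0,"fingers":0},{"dp":[-9,0,-9.5],"twist":0,"fingers":0},{"dp":[-10,0,-10],"twist":0,"fingers":0},{"dp":[-10,0,-10],"twist":0,"fingers":0}]'
python3 - <<'E'
from h import *;from cell import env
c=env.read_camera('top');cv2.imwrite('pics/top1.png',cv2.resize(c['pixels'][120:280,200:470],None,fx=2.5,fy=2.5))
for b in blobs(c,(290,150,390,245)):
  q=ray(c,*b[1],.1335)[:2]-[.583,.010];print(b[0],b[2],np.hypot(*q).round(4),np.degrees(np.arctan2(q[1],q[0])).round(1)-73.8)
E
```

```text
time_s: 12.22
tool_pos: [0.5695, -0.1341, 0.1145]
tool_rot: [-180.0, 0.0, 73.9]
force: [0.6, 0.9, -0.7]
grip_width: 0.0006
grasp_force: 0.0
time_s: 13.22
tool_pos: [0.5423, -0.2299, 0.2155]
tool_rot: [179.9, 0.0, 73.9]
force: [0.6, -0.5, -0.1]
grip_width: 0.0007
grasp_force: 0.0
blue 106 0.0384 -181.0
blue 30 0.076 -181.1
yellow 36 0.0756 -121.1
yellow 108 0.0377 -121.1
violet 30 0.075 -60.0
violet 38 0.0346 -69.2
```

View pics/top1.png

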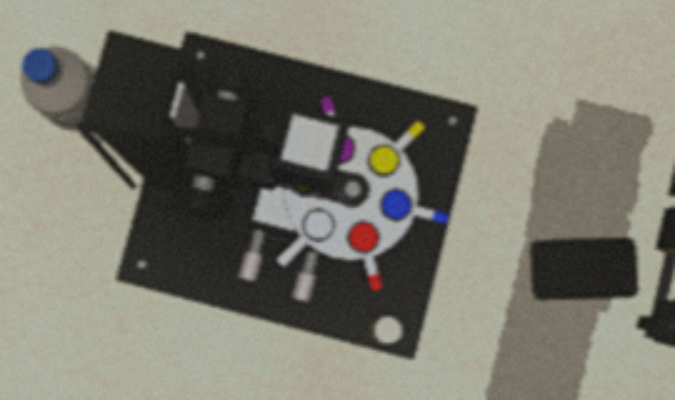

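Blue is now at 180° (crop (397,204)), yellow at 240° and violet at 300°, with white (318,225) and red (363,237) on the near side. That puts green under the lens, fully in the detent. The vial, bottle and mouse have not moved and the hand is clear.

```bash
python3 -c "from cell import env;print(env.sign_off())"
```

```text
the job is handed in; nothing more can be done
None
```

The green filter is clicked in under the lens after two gentle anticlockwise tab pushes; the hand is clear, the vial, bottle and mouse are where they were (the coupon under the lens I could not see), and the job is handed in after about 13 s of robot time.

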